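Replace the used-up paint pot

TASK

The wooden rack should hold one pot each of red, yellow and blue paint, but one has been used up and thrown in the zinc dish. Lever the lid of the clear-topped stock box up with the palette knife, blade in the slot at its front, open it right back past upright and lay the knife flat on the desk; then take out the new pot of the missing colour and set it down, not dropped, upright in the rack's empty middle bay. Take out no other pot, leave the lid open, and do not disturb the old pots, the egg, the marker tin or the water jar.

Things in the scene. Friction and masses are not known exactly. Their poses are not given: they have to be found in the camera images.
- lid (a joint): Hinged clear lid of the stock box, a shell 104 (front to back) x 212 wide x 25 mm high with 3 mm walls and a blue line round its lower edge; hinge along the far rim of the box. Angle in rad: 0 shut, 1.57 standing on edge, stops at 1.95. No handle. The tight hinge stays at any angle; lifting it at the front edge takes about 2 to 3 N.
- stock_box: White plastic base of the stock box, fixed to the desk: 104 (x) x 212 (y) x 26 mm high, walls and floor 4 mm, three spare pots standing in a row along y at y = -64, 0 and 64 mm (which colour stands where varies). Origin: centre of its underside; own x points from the front (slot) to the hinge, own y along the row. With the lid shut it is 51 mm high.
- slot (a point): Centre of the mouth of the prying slot, on the outer face of the box's front wall, half-way up the slot (22.5 mm above the desk). The slot is a notch in the rim under the lid's front edge: 44 mm wide, 7 mm high (19 to 26 mm above the desk), through the 4 mm wall; inside it 31 mm are free before the pots. Own x points into the box.
- lid_hinge (a point): Middle of the lid's hinge axis, 26 mm above the desk on the far face of the box, 104 mm from the slot. Own y lies along the hinge.
- lid_front (a point): Middle of the lid's lower front edge, moves with the lid; 104 mm from the hinge.
- knife_grip (a point): Palette knife, 202 mm long: straight wooden handle 105 long x 18 wide x 22 mm high and a stiff steel blade in line with it. This point: in the handle, 22 mm from its front end, half-way up (11 mm above the desk as it lies), 20 mm ahead of the balance point. Own x points to the blade tip, own z is up. 50 to 80 g.
- knife_tip (a point): Middle of the tip of the palette knife's blade, 119 mm ahead of knife_grip along the knife's x and at the same height. Blade 18 mm wide (12 mm over the last 12 mm), 2 mm thick, 69 mm long, flat side level; a 6 mm round shank joins it to the handle.
- gap (a point): Centre of the empty middle bay of the wooden pot rack, on the bay's floor (4 mm above the desk). The rack is fixed, 200 x 62 mm, own x along its row of three bays; the bays are 56 mm (x) x 50 mm (y) inside, with 5 to 6 mm high laths about them; pots stand in the two outer bays, 64 mm either side of this point.
- dish: Round zinc dish for empties, 110 mm across the rim, 38 mm high, fixed, floor 4 mm thick; origin: centre of its underside. Exactly one of the three old pots lies in it.
- egg: Painted egg on a wooden egg cup, 82 mm high, 48 mm across, loose; origin: centre of the underside. Bystander.
- marker_tin: Tin of markers, 80 mm across, 132 mm high, loose; origin: centre of the underside. Bystander.
- water_jar: Glass water jar, 72 mm across, 75 mm high, loose; origin: centre of the underside. Bystander.
- pot_red_mid (a point): Old red paint pot: 34 mm diameter, 38 mm tall cylinder, 50 g; centre, half-way up (19 mm above its underside). Stands either in an outer bay of the rack or, if used up, in the zinc dish.
- pot_yellow_mid (a point): Old yellow paint pot: 34 mm diameter, 38 mm tall cylinder, 50 g; centre, half-way up (19 mm above its underside). Stands either in an outer bay of the rack or, if used up, in the zinc dish.
- pot_blue_mid (a point): Old blue paint pot: 34 mm diameter, 38 mm tall cylinder, 50 g; centre, half-way up (19 mm above its underside). Stands either in an outer bay of the rack or, if used up, in the zinc dish.
- spare_red_mid (a point): New red paint pot, same size: 34 mm diameter, 38 mm tall, 35 to 70 g, loose; centre, half-way up (23 mm above the desk in the box or in a bay of the rack, whose floors are both 4 mm up). Starts in the stock box; pots are 64 mm apart there.
- spare_yellow_mid (a point): New yellow paint pot, same size: 34 mm diameter, 38 mm tall, 35 to 70 g, loose; centre, half-way up (23 mm above the desk in the box or in a bay of the rack, whose floors are both 4 mm up). Starts in the stock box; pots are 64 mm apart there.
- spare_blue_mid (a point): New blue paint pot, same size: 34 mm diameter, 38 mm tall, 35 to 70 g, loose; centre, half-way up (23 mm above the desk in the box or in a bay of the rack, whose floors are both 4 mm up). Starts in the stock box; pots are 64 mm apart there.
Not all that is in view belongs to the job. Leave any pink look-alike of the part that bears pot_red_mid alone.

How it is judged (in metres and radians):
On the way, in this order (a step that is already met when the one before it is completed fails the run):
1. the palette knife levers the lid up: the lid is raised at least 0.12 rad while the knife presses on it, blade tip within 45 mm of the middle of its front edge (value of joint lid between 0.12 and 1 rad and contact force between knife and lid above 0.2 N and distance between knife_tip and lid_front below 0.045 m), for 0.04 s.
2. the lid is open past upright (over 1.57 rad) (value of joint lid above 1.57 rad), for 0.1 s.
3. the new pot of the missing colour is lifted clear of the box (((horizontal distance between pot_red_mid and gap above 0.11 m and height (world z) of spare_red_mid above 0.07 m) or (horizontal distance between pot_yellow_mid and gap above 0.11 m and height (world z) of spare_yellow_mid above 0.07 m) or (horizontal distance between pot_blue_mid and gap above 0.11 m and height (world z) of spare_blue_mid above 0.07 m))), for 0.1 s.
At the end, for the whole second after the job is handed in: New pot of the missing colour upright (0.1 rad), still, on the floor of the middle bay, within 12 mm of its centre; the other two new pots standing in the stock box; lid open (over 1.5 rad); knife flat on the desk (grip and tip points under 20 mm), at rest (((horizontal distance between pot_red_mid and gap above 0.11 m and horizontal distance between spare_red_mid and gap below 0.012 m and z of spare_red_mid in the frame of gap between 0.014 and 0.023 m and angle between spare_red_mid's own z axis and vertical below 0.1 rad and linear speed of spare_red below 0.02 m/s and (x of spare_yellow_mid in the frame of stock_box between -0.05 and 0.05 m and y of spare_yellow_mid in the frame of stock_box between -0.104 and 0.104 m and height (world z) of spare_yellow_mid below 0.03 m and angle between spare_yellow_mid's own z axis and vertical below 0.15 rad) and (x of spare_blue_mid in the frame of stock_box between -0.05 and 0.05 m and y of spare_blue_mid in the frame of stock_box between -0.104 and 0.104 m and height (world z) of spare_blue_mid below 0.03 m and angle between spare_blue_mid's own z axis and vertical below 0.15 rad)) or (horizontal distance between pot_yellow_mid and gap above 0.11 m and horizontal distance between spare_yellow_mid and gap below 0.012 m and z of spare_yellow_mid in the frame of gap between 0.014 and 0.023 m and angle between spare_yellow_mid's own z axis and vertical below 0.1 rad and linear speed of spare_yellow below 0.02 m/s and (x of spare_red_mid in the frame of stock_box between -0.05 and 0.05 m and y of spare_red_mid in the frame of stock_box between -0.104 and 0.104 m and height (world z) of spare_red_mid below 0.03 m and angle between spare_red_mid's own z axis and vertical below 0.15 rad) and (x of spare_blue_mid in the frame of stock_box between -0.05 and 0.05 m and y of spare_blue_mid in the frame of stock_box between -0.104 and 0.104 m and height (world z) of spare_blue_mid below 0.03 m and angle between spare_blue_mid's own z axis and vertical below 0.15 rad)) or (horizontal distance between pot_blue_mid and gap above 0.11 m and horizontal distance between spare_blue_mid and gap below 0.012 m and z of spare_blue_mid in the frame of gap between 0.014 and 0.023 m and angle between spare_blue_mid's own z axis and vertical below 0.1 rad and linear speed of spare_blue below 0.02 m/s and (x of spare_red_mid in the frame of stock_box between -0.05 and 0.05 m and y of spare_red_mid in the frame of stock_box between -0.104 and 0.104 m and height (world z) of spare_red_mid below 0.03 m and angle between spare_red_mid's own z axis and vertical below 0.15 rad) and (x of spare_yellow_mid in the frame of stock_box between -0.05 and 0.05 m and y of spare_yellow_mid in the frame of stock_box between -0.104 and 0.104 m and height (world z) of spare_yellow_mid below 0.03 m and angle between spare_yellow_mid's own z axis and vertical below 0.15 rad))) and value of joint lid above 1.5 rad and height (world z) of each of knife_grip, knife_tip below 0.02 m and linear speed of knife below 0.02 m/s); the robot touches nothing.
It fails at once if a new pot whose colour is not missing is lifted out of the box ((horizontal distance between pot_red_mid and gap below 0.11 m and height (world z) of spare_red_mid above 0.06 m) or (horizontal distance between pot_yellow_mid and gap below 0.11 m and height (world z) of spare_yellow_mid above 0.06 m) or (horizontal distance between pot_blue_mid and gap below 0.11 m and height (world z) of spare_blue_mid above 0.06 m)).
It fails at once if a new pot is let go with its underside more than 40 mm above the desk ((height (world z) of spare_red_mid above 0.059 m and contact force between the fingers and spare_red below 0.02 N) or (height (world z) of spare_yellow_mid above 0.059 m and contact force between the fingers and spare_yellow below 0.02 N) or (height (world z) of spare_blue_mid above 0.059 m and contact force between the fingers and spare_blue below 0.02 N)).
It fails at once if a new pot is tipped over (0.6 rad) (angle between any of spare_red_mid, spare_yellow_mid, spare_blue_mid's own z axis and vertical above 0.6 rad).
It fails at once if an old pot is shifted more than 20 mm or tipped over ((distance of pot_red_mid from where it was at the start of the episode above 0.02 m or angle between pot_red_mid's own z axis and vertical above 0.6 rad) or (distance of pot_yellow_mid from where it was at the start of the episode above 0.02 m or angle between pot_yellow_mid's own z axis and vertical above 0.6 rad) or (distance of pot_blue_mid from where it was at the start of the episode above 0.02 m or angle between pot_blue_mid's own z axis and vertical above 0.6 rad)).
It fails at once if the egg, the marker tin or the water jar is shifted more than 20 mm or tipped over (0.4 rad) ((distance of egg from where it was at the start of the episode above 0.02 m or angle between egg's own z axis and vertical above 0.4 rad) or (distance of marker_tin from where it was at the start of the episode above 0.02 m or angle between marker_tin's own z axis and vertical above 0.4 rad) or (distance of water_jar from where it was at the start of the episode above 0.02 m or angle between water_jar's own z axis and vertical above 0.4 rad)).
It also fails if it takes over 72 s, if anything falls off the work surface, if the arm or the gripper's body presses on something with over 40 N, if the wrist force passes 120 N, or if a joint passes its speed limit or range.

ROBOT

A 6-joint arm with a two-finger parallel gripper is mounted at the origin on the work surface. World frame = base frame: x ahead of the robot, y to its left, z up, the work surface at z = 0. Lengths are in m, angles in degrees, forces in N, time in s.
With the tool pointing down it reaches from about 0.3 to 0.875 m from the base axis. Payload 4.2 kg.
Tool frame: the origin (TCP) lies between the finger pads; the fingertips stand 17 mm ahead of it and the grasp point (between the pads) lies 2 mm behind it; z points along the fingers, x is the direction in which the jaws open and shut, and the axes are right-handed (so a half turn about z gives the same grasp; the last joint's range is limited). The gripper opens to 85 mm and grips with 20 to 120 N. Pads are 22 mm wide; open, the fingers measure 114 mm over their backs; the gripper's body (76 mm by 85 mm) begins 54 mm behind the grasp point. The pads swing forward as they close: fully open they stand 13 mm farther back than shut.
Start: joints at [64.114, 18.312, 89.639, -0, 72.044, -1.146], TCP at [0.241, 0.522, 0.219] pointing down, gripper open.
Joint ranges: [-177.97, 177.97], [-48.28, 115.42], [12.27, 149.76], [-77.06, 257.06], [2.81, 150.46], [-146.56, 146.56]. Speed limits (degrees/s): [147.25, 147.25, 180, 180, 180, 180].

INTERFACE

Orientations are given as [roll, pitch, yaw] about the fixed x, y, z axes, in that order (R = Rz(yaw) Ry(pitch) Rx(roll)).
In Python, from workcell import manip, kin, cams gives the robot as it stands. Calls block until the motion is done:
- manip.reach(position, orientation): joint-space move of the TCP to a pose.
- manip.servo_line(position, rot=None, max_speed=0.15, force_limit=None): straight line of the TCP; rot=None keeps the orientation; max_speed is the mean speed in m/s. With force_limit (N) it stops when the force on the tool has changed by that much, and returns True; else False.
- manip.movej(angles): joint-space move.
- manip.gripper_open() and manip.clamp(newtons=None): open the fingers fully, or close them until they stop; newtons is the grip in N (None keeps the last).
- manip.dwell(seconds).
- kin.solve_ik(position, orientation): joint angles nearest the present ones, or None.
- manip.read_state(): the state.
- cams.get_image(name): name is "scene" or "top"; returns a dict with "image" (420x560x3 uint8, red, green, blue), "z_map" (420x560 float32, m along the optical axis (not along the pixel's ray), 0 where there is no reading), "intrinsics" (3x3 intrinsics, pixels), "k1" (the pictures are not rectified: a ray, as slopes to the right and down, at radius r is drawn at 1 + k1 r^2 times it, then the intrinsics apply), "pose" (4x4, takes a point from camera to world coordinates). Camera axes: x right, y down, z forward; pixel columns grow to the right and rows downward; lengths in m; the calibration is good to about 2 mm. A picture is of the moment at which its call begins.
A pose or a line that the arm cannot do raises manip.PlanningError and nothing moves.
- manip.sign_off(): hands the job in, once; it reports no verdict.
The state is a dict: "clock": time; "joints": joint angles; "joint_velocities": joint speeds; "joint_torque": joint torques, N m; "eef_pos": TCP position; "tool_rot": TCP orientation; "ft_force": force on the tool from outside, world axes, zero at the start; "moment": the same for the moment, N m; "opening": finger opening in m.
Only numpy, scipy, OpenCV 4.12 (cv2) and the standard library are available. Lean on these libraries where they do the work, as an engineer would, in place of code of your own. Each camera call takes 0.05 s, during which the arm holds its last target. There are 200 camera calls.

## Working session

There is one attempt and no reset: what is moved stays moved. The work goes in short steps, each a Python script; the robot and the scene stay as the last script left them, time stands still between calls to the robot, and variables do not carry over. Pictures are saved under pics/ and viewed, about 8 in all and at most 12, crops included, and the job is handed in when it is done.

```bash
mkdir -p pics; cat > h.py <<'E'
import numpy as np, cv2
from workcell import manip, kin, cams
def grab(n):
    d=cams.get_image(n); np.savez(f'{n}.npz',**{k:np.asarray(v) for k,v in d.items()}); return d
def world(d,u=None,v=None,z=None):
    """world xyz map from depth (or for pixels u,v on plane z)"""
    K=np.asarray(d['intrinsics']);k1=float(d['k1']);T=np.asarray(d['pose'])
    if u is None:
        h,w=d['z_map'].shape; u,v=np.meshgrid(np.arange(w),np.arange(h))
    p=np.stack([np.ravel(u),np.ravel(v)],-1).astype(np.float64).reshape(-1,1,2)
    xy=cv2.undistortPointsIter(p,K,np.array([k1,0,0,0,0.]),None,None,(3,50,1e-9)).reshape(-1,2)
    r=np.c_[xy,np.ones(len(xy))]
    R=T[:3,:3];t=T[:3,3]
    if z is None:
        s=np.asarray(d['z_map'])[np.ravel(v).astype(int),np.ravel(u).astype(int)][:,None]
    else: s=((z-t[2])/(r@R.T)[:,2])[:,None]
    return (r*s)@R.T+t
def save(img,n,s=1):
    cv2.imwrite('pics/'+n,cv2.resize(np.asarray(img),None,fx=s,fy=s,interpolation=cv2.INTER_CUBIC)[:,:,::-1])
E
python3 - <<'E'
from h import *
for n in('top','scene'):
    d=grab(n); save(d['image'],n+'0.png',1.4); print(n,d['pose'],d['intrinsics'],d['k1'])
E
```

```text
top [[-0.00991953 -0.98121941  0.19263974  0.3604932 ]
 [-0.99946433  0.00372042 -0.03251491  0.02304053]
 [ 0.03118756 -0.19285908 -0.9807307   1.20442359]
 [ 0.          0.          0.          1.        ]] [[382.30913653   0.         273.86705216]
 [  0.         382.30913653 208.7356894 ]
 [  0.           0.           1.        ]] -0.04390884096947026
scene [[-0.8773098   0.28517445 -0.38600913  0.97470141]
 [ 0.47981773  0.50422372 -0.71800654  0.79325319]
 [-0.01012216 -0.8151282  -0.57919217  0.65922512]
 [ 0.          0.          0.          1.        ]] [[417.73361828   0.         278.3148987 ]
 [  0.         417.73361828 205.11456895]
 [  0.           0.           1.        ]] -0.06392075852230218
```

View pics/top0.png

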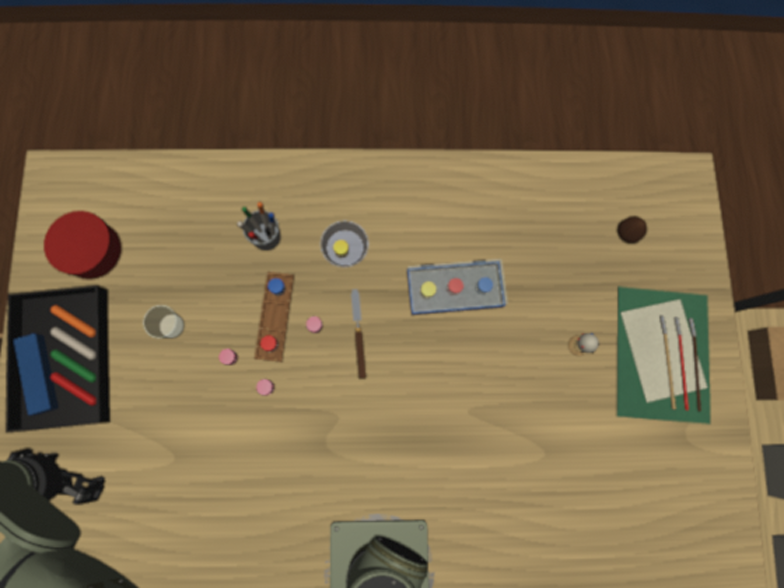

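View pics/scene0.png

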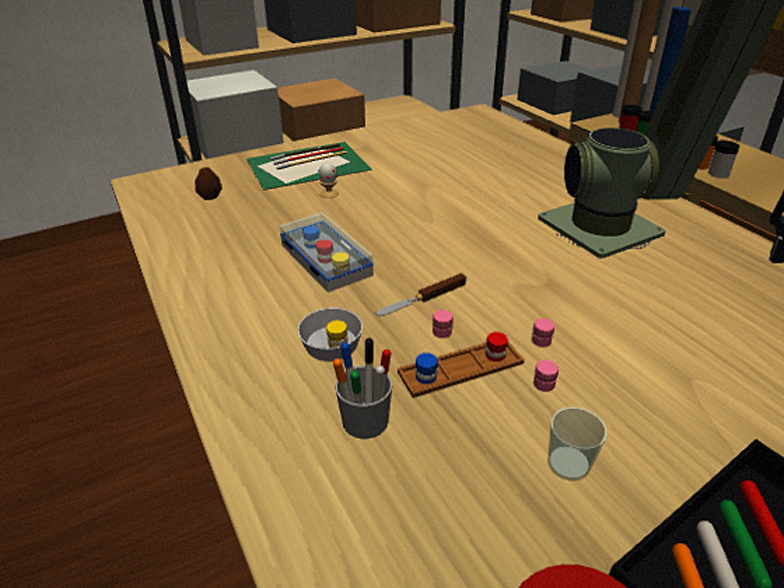

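Top view (1.4x): rack at (275,317) with old blue (276,286) and red (268,343). Old yellow is in the dish (341,247), so yellow is missing. The stock box at (457,287) holds yellow (428,289), red (456,286) and blue (485,285), hinge on the far side. The knife runs from (355,291) to (362,378). The three pink look-alikes are at (315,324), (227,357) and (264,387). The target fits the spare yellow at (428,289), inside the box; the yellow in the dish is the old one.

```bash
cat > seg.py <<'E'
from h import *
def load(n): return dict(np.load(n+'.npz'))
def mask(d,hl,s,v,box):
    H=cv2.cvtColor(d['image'],cv2.COLOR_RGB2HSV).astype(int)
    h=H[...,0]; m=((h>=hl[0])&(h<=hl[1]) if hl[0]<=hl[1] else (h>=hl[0])|(h<=hl[1]))&(H[...,1]>=s)&(H[...,2]>=v[0])&(H[...,2]<=v[1])
    b=np.zeros_like(m); x0,y0,x1,y1=[int(q/1.4) for q in box]; b[y0:y1,x0:x1]=1
    m=(m&b).astype(np.uint8); n,l,st,c=cv2.connectedComponentsWithStats(m)
    i=1+np.argmax(st[1:,4]); return l==i,st[i,4],c[i]
E
python3 - <<'E'
from seg import *
d=load('top')
for n,hl,box,z in [('spY',(20,35),(412,270,445,308),.042),('spR',(170,8),(440,270,472,305),.042),('spB',(100,125),(472,270,498,300),.042),
  ('oldB',(100,125),(262,270,292,300),.042),('oldR',(170,8),(255,330,283,356),.042),('oldY',(20,35),(325,232,356,262),.042)]:
    m,a,c=mask(d,hl,110,(60,255),box); w=world(d); w=w.reshape(*m.shape,3)[m]
    print(n,a,c*1.4,world(d,[c[0]],[c[1]],z)[0].round(4),np.median(w,0).round(4))
W=world(d).reshape(420,560,3)
# knife: by height / color
m,a,c=mask(d,(0,20),60,(20,110),(345,325,375,385)); w=W[m]
print('handle',a,np.median(w[:,2]))
v,u=np.nonzero(m); p=world(d,u,v,.022)[:,:2]; print(cv2.minAreaRect(p.astype(np.float32)), p.mean(0))
# rack
m,a,c=mask(d,(0,16),90,(30,150),(250,268,300,366)); m=cv2.morphologyEx(m.astype(np.uint8),cv2.MORPH_CLOSE,np.ones((9,9)))
v,u=np.nonzero(m);p=world(d,u,v,.006)[:,:2];print('rack',a,cv2.minAreaRect(p.astype(np.float32)),p.mean(0))
# blue line of lid
im=d['image'];t=cv2.resize(im[175:285,170:370],None,fx=4,fy=4,interpolation=cv2.INTER_CUBIC);save(t,'crop_top.png')
E
```

```text
spY 49 [428.6 287.6] [ 0.5989 -0.1162  0.042 ] [ 0.5977 -0.1148  0.0505]
spR 75 [455.20533333 285.04      ] [ 0.6046 -0.176   0.042 ] [ 0.6021 -0.1743  0.0505]
spB 2 [489.3 282.1] [ 0.6111 -0.2531  0.042 ] [ 0.6093 -0.2512  0.0501]
oldB 85 [275.38823529 285.73176471] [0.6044 0.2232 0.042 ] [0.605  0.223  0.0408]
oldR 121 [267.74710744 342.51404959] [0.4788 0.2361 0.042 ] [0.4781 0.2366 0.0403]
oldY 82 [340.4902439  247.23658537] [0.6922 0.08   0.042 ] [0.6917 0.0805 0.0411]
handle 178 0.0207276260422542
((0.45295101404190063, 0.03702224791049957), (0.10240459442138672, 0.016644863411784172), 4.586875915527344) [0.45295831 0.03705564]
rack 975 ((0.5430096983909607, 0.23083573579788208), (0.06148672476410866, 0.1985345482826233), 83.50541687011719) [0.53624253 0.23109017]
```

View pics/crop_top.png

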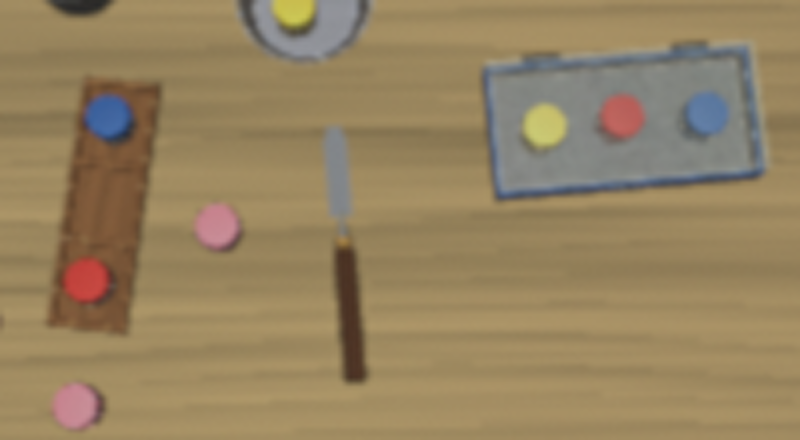

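The enlarged crop confirms it: spare yellow at (545,126) is in the box at its +y end. The knife handle runs from (343,245) to (355,380), blade tip at (334,127). Next I'll fit the lid and check the knife tip.

```bash
python3 - <<'E'
from seg import *
d=load('top'); W=world(d).reshape(420,560,3)
b=W[170:240,280:370].reshape(-1,3); p=b[(b[:,2]>.044)&(b[:,2]<.06)]
r=cv2.minAreaRect(p[:,:2].astype(np.float32)); print('lid top',len(p),r,p.mean(0), np.median(p[:,2]))
print('tip',world(d,[253.5],[206.0],.012))
s=load('scene'); S=world(s).reshape(420,560,3)
b=S[145:215,190:275].reshape(-1,3); p=b[(b[:,2]>.046)&(b[:,2]<.056)]
print('lid scene',len(p),cv2.minAreaRect(p[:,:2].astype(np.float32)))
m,a,c=mask(s,(0,20),60,(15,110),(412,268,472,305)); w=S[m];w=w[w[:,2]>.012]; print('handle scene',cv2.minAreaRect(w[:,:2].astype(np.float32)),np.median(w[:,2]))
for n,hl,box in [('spY',(20,35),(328,250,354,276)),('spR',(170,8),(312,235,338,262)),('spB',(100,125),(300,222,325,247)),('oldB',(100,125),(412,350,442,372)),('oldR',(170,8),(482,330,512,350))]:
    m,a,c=mask(s,hl,110,(60,255),box); print(n,a,world(s,[c[0]],[c[1]],.042).round(4))
E
```

```text
lid top 2243 ((0.6049408316612244, -0.1785544604063034), (0.10578297078609467, 0.2133547067642212), 4.725805282592773) [ 0.60385421 -0.17748096  0.05038242] 0.05041346089591969
tip [[0.60382537 0.04821417 0.012     ]]
lid scene 1459 ((0.6050344109535217, -0.17608028650283813), (0.10627105832099915, 0.21737951040267944), 4.746212005615234)
handle scene ((0.722770094871521, 0.38800737261772156), (0.9502546787261963, 0.08826236426830292), 52.825233459472656) 0.01987452952910429
spY 115 [[ 0.6037 -0.1012  0.042 ]]
spR 86 [[ 0.6106 -0.1659  0.042 ]]
spB 99 [[ 0.6122 -0.2324  0.042 ]]
oldB 136 [[0.6079 0.2276 0.042 ]]
oldR 142 [[0.4827 0.2424 0.042 ]]
```

```bash
cat >> h.py <<'E'
KY=4.6; BY=4.74; GRIP=np.array([.4836,.0394]); C=np.array([.6045,-.177])
bx=np.array([np.cos(np.radians(BY)),np.sin(np.radians(BY))]); by=np.array([-bx[1],bx[0]])
YS=-90   # tool yaw = knife yaw + YS
def rot(knifeyaw): return [180,0,knifeyaw+YS]
def tcp(x,z,y=0,yaw=BY):
    "TCP for knife tip at box-frame x,y and height z"
    k=np.array([np.cos(np.radians(yaw)),np.sin(np.radians(yaw))])
    p=C+x*bx+y*by-.119*k
    return [p[0],p[1],z+.008]
E
python3 - <<'E'
from h import *
print(manip.read_state()['tool_rot'])
for ys in(-90,90):
    for p,y in [([*GRIP,.15],KY),([*GRIP,.019],KY),(tcp(-.09,.0225),BY),(tcp(.03,.15),BY)]:
        print(ys,kin.solve_ik(p,[180,0,y+ys]))
E
```

```text
[-1.79996839e+02  8.79696735e-02  6.52625165e+01]
-90 [ 3.29961069e+00  1.36209293e+01  1.07077575e+02 -2.54444375e-14
  5.93014957e+01  8.86996107e+01]
-90 [ 3.29961069e+00  2.32975524e+01  1.16314423e+02 -2.54444375e-14
  4.03880241e+01  8.86996107e+01]
-90 [-2.76127969e+01  1.92475669e+01  1.21211322e+02 -2.54444375e-14
  3.95411113e+01  5.76472031e+01]
-90 [-2.08704676e+01  1.85213477e+01  9.86029195e+01 -2.54444375e-14
  6.28757327e+01  6.43895324e+01]
90 [ 3.29961069e+00  1.36209293e+01  1.07077575e+02 -2.54444375e-14
  5.93014957e+01 -9.13003893e+01]
90 [ 3.29961069e+00  2.32975524e+01  1.16314423e+02 -2.54444375e-14
  4.03880241e+01 -9.13003893e+01]
90 [-2.76127969e+01  1.92475669e+01  1.21211322e+02 -2.54444375e-14
  3.95411113e+01 -1.22352797e+02]
90 [ -20.8704676    18.52134775   98.60291953    0.           62.87573272
 -115.6104676 ]
```

```bash
python3 - <<'E'
from h import *
manip.reach([*GRIP,.16],rot(KY))
print(manip.servo_line([*GRIP,.019],max_speed=.1,force_limit=8), manip.read_state()['eef_pos'])
manip.clamp(100); print(manip.read_state()['opening'])
manip.servo_line([*GRIP,.10],max_speed=.1)
p=tcp(-.10,.10); manip.reach(p,rot(BY))
manip.servo_line(tcp(-.10,.0225),max_speed=.1)
s=manip.read_state(); print(s['clock'],s['eef_pos'],s['tool_rot'],s['ft_force'])
d=grab('scene'); a=d['image'][130:260,180:380]; save(a,'pre.png',4); d=grab('top')
W=world(d).reshape(420,560,3)
save(d['image'][170:270,250:380],'pretop.png',4)
E
```

```text
False [0.48406067 0.03942418 0.0194997 ]
9.976295377055206e-05
7.2667 [ 0.38676608 -0.19513027  0.03084562] [-1.79954839e+02 -2.77792228e-02 -8.52361054e+01] [-0.18299233 -0.35172289  1.37263824]
```

View pics/pre.png

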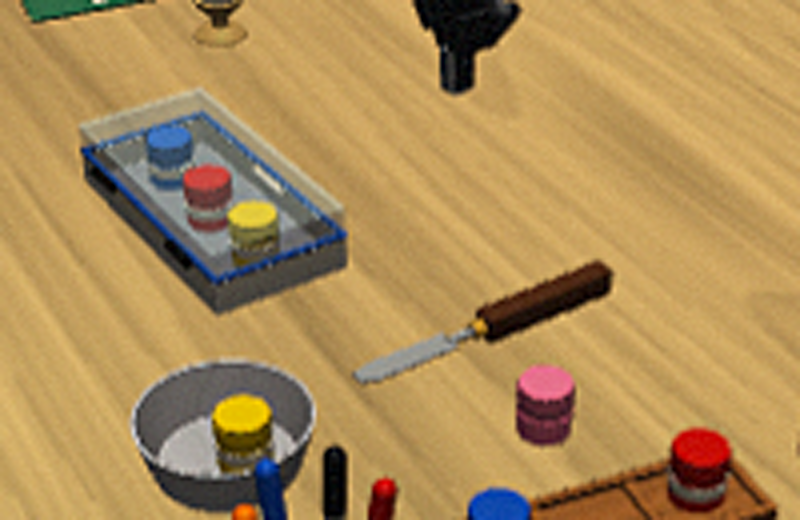

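The fingers closed on nothing: the opening is 0 and the knife is still on the desk, blade tip at (360,378) in the crop. I'll re-measure where it lies.

```bash
python3 - <<'E'
from seg import *
d=load('top'); W=world(d).reshape(420,560,3)
for dn in ('top',):
    m,a,c=mask(d,(0,20),60,(20,110),(335,315,385,395)); v,u=np.nonzero(m); p=world(d,u,v,.022)[:,:2]
    print(a,cv2.minAreaRect(p.astype(np.float32)),np.median(W[m][:,2]))
s=load('scene')
m,a,c=mask(s,(0,14),60,(15,110),(412,262,472,305)); v,u=np.nonzero(m); p=world(s,u,v,.015)[:,:2]; print('scene',a,cv2.minAreaRect(p.astype(np.float32)))
save(np.vstack([cv2.resize(s['image'][180:230,260:340],None,fx=7,fy=7,interpolation=cv2.INTER_CUBIC)]),'k2.png')
print(manip.read_state()['opening'])
manip.gripper_open(); print(manip.read_state()['opening'],manip.read_state()['clock'])
E
```

```text
171 ((0.45431438088417053, 0.03721972182393074), (0.0997314378619194, 0.016107432544231415), 5.020504474639893) 0.021491676508293756
scene 238 ((0.4541127681732178, 0.04149185121059418), (0.10788971185684204, 0.03370131552219391), 4.509763717651367)
0.00036821322066535225
0.08544185975082909 8.15
```

View pics/pretop.png

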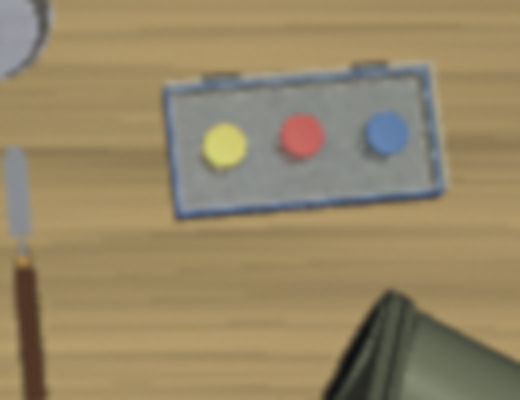

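```bash
python3 - <<'E'
from h import *
manip.servo_line(tcp(-.10,.10),max_speed=.2)
manip.reach([*GRIP,.10],rot(KY))
f=manip.read_state()
print(manip.servo_line([*GRIP,.0185],max_speed=.08,force_limit=8)); s=manip.read_state()
print(s['eef_pos'],s['opening'],f['ft_force'],s['ft_force'])
a=cams.get_image('scene')['image'][150:235,230:350]
manip.clamp(40); s=manip.read_state(); print(s['opening'],s['ft_force'],s['clock'])
manip.dwell(.3); print(manip.read_state()['opening'])
b=cams.get_image('scene')['image'][150:235,230:350]
save(np.hstack([a,b]),'grip.png',3.3)
E
```

```text
False
[0.48404497 0.03938683 0.01892075] 0.08534358240776911 [-0.44332238  0.06208493 -0.00219038] [0.25800424 0.5318848  0.27367897]
-0.00028897804505455374 [ 0.06513921 -0.22156129 -0.61877784] 11.675
-0.00038781957982971627
```

View pics/grip.png

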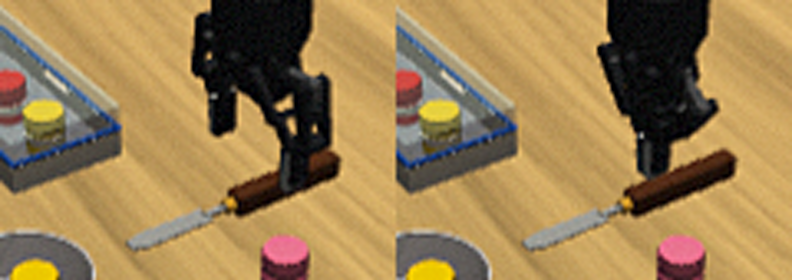

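```bash
python3 - <<'E'
from h import *
d=grab('scene'); W=world(d).reshape(420,560,3)
def proj(p):
    T=np.linalg.inv(d['pose']); q=T[:3,:3]@np.array(p)+T[:3,3]; xy=q[:2]/q[2]; xy=xy*(1+d['k1']*(xy@xy)); return d['intrinsics'][:2,:2]@xy+d['intrinsics'][:2,2]
print('exp grip',proj([.4836,.0394,.022]),'exp fingertip',proj([.484,.0394,.002]))
for v in range(186,208,2): print(v,[tuple(W[v,u].round(3)) for u in (302,306,310)], d['image'][v,306])
print(manip.read_state()['tool_rot'],manip.read_state()['joints'])
t=grab('top'); V=world(t).reshape(420,560,3); b=V[200:270,225:300].reshape(-1,3)
E
```

```text
exp grip [307.01279436 204.83358398] exp fingertip [306.66171012 211.0052745 ]
186 [(np.float64(0.495), np.float64(0.03), np.float64(0.08)), (np.float64(0.494), np.float64(0.048), np.float64(0.089)), (np.float64(0.474), np.float64(0.036), np.float64(0.076))] [13  9 10]
188 [(np.float64(0.498), np.float64(0.035), np.float64(0.077)), (np.float64(0.494), np.float64(0.048), np.float64(0.083)), (np.float64(0.485), np.float64(0.052), np.float64(0.082))] [11 17 15]
190 [(np.float64(0.44), np.float64(-0.057), np.float64(-0.001)), (np.float64(0.493), np.float64(0.047), np.float64(0.076)), (np.float64(0.494), np.float64(0.066), np.float64(0.087))] [15 14 16]
192 [(np.float64(0.443), np.float64(-0.051), np.float64(-0.003)), (np.float64(0.494), np.float64(0.048), np.float64(0.071)), (np.float64(0.496), np.float64(0.069), np.float64(0.084))] [21 21 22]
194 [(np.float64(0.451), np.float64(-0.039), np.float64(-0.0)), (np.float64(0.491), np.float64(0.045), np.float64(0.062)), (np.float64(0.485), np.float64(0.054), np.float64(0.065))] [60 61 58]
196 [(np.float64(0.975), np.float64(0.793), np.float64(
[... 554 characters left out ...]
float64(-0.009), np.float64(-0.004)), (np.float64(0.493), np.float64(0.049), np.float64(0.04)), (np.float64(0.483), np.float64(0.053), np.float64(0.039))] [49 52 56]
204 [(np.float64(0.475), np.float64(0.001), np.float64(-0.002)), (np.float64(0.492), np.float64(0.047), np.float64(0.032)), (np.float64(0.474), np.float64(0.04), np.float64(0.022))] [58 40 34]
206 [(np.float64(0.498), np.float64(0.038), np.float64(0.022)), (np.float64(0.488), np.float64(0.042), np.float64(0.021)), (np.float64(0.479), np.float64(0.046), np.float64(0.021))] [81 45 23]
[ 1.79999217e+02 -1.03211262e-03 -8.54027843e+01] [ 3.29881445e+00  2.33438041e+01  1.16341394e+02 -1.62224569e-03
  4.03155610e+01  8.87028357e+01]
```

The scene depth shows the closed fingertips at z≈0.03, above the handle top (pixel (306,204)), although the TCP reads 0.019. The stated tool length does not match, so I'll touch the bare desk to calibrate it.

```bash
python3 - <<'E'
from h import *
manip.servo_line([*GRIP,.06],max_speed=.15)
manip.servo_line([.45,-.05,.03],max_speed=.2)
print(manip.servo_line([.45,-.05,-.02],max_speed=.02,force_limit=4)); s=manip.read_state(); print(s['eef_pos'],s['ft_force'],s['clock'])
d=grab('scene')
manip.servo_line([.45,-.05,.06],max_speed=.15)
E
```

```text
True
[ 0.45001683 -0.04999514 -0.0125521 ] [0.18959587 0.3666064  5.52180409] 15.075
```

```bash
sed -i 's/z+\.008\]/z-.0205]/' h.py; python3 - <<'E'
from h import *
manip.gripper_open()
manip.servo_line([*GRIP,.06],max_speed=.15)
print(manip.servo_line([*GRIP,-.0095],max_speed=.08,force_limit=6)); s=manip.read_state(); print(s['eef_pos'],s['ft_force'])
manip.clamp(100); s=manip.read_state(); print(s['opening'],s['ft_force'],s['clock'])
if s['opening']>.012:
    manip.servo_line([*GRIP,.06],max_speed=.1)
    manip.reach(tcp(-.10,.08),rot(BY)); manip.servo_line(tcp(-.10,.0225),max_speed=.1)
    s=manip.read_state(); print(s['clock'],s['eef_pos'],tcp(-.1,.0225),s['opening'])
a=grab('scene')['image'][120:240,180:360]; t=grab('top')['image'][165:285,280:400]
save(np.hstack([a,t]),'pre2.png',2.65)
E
```

```text
False
[ 0.48402749  0.03940635 -0.00914186] [-0.13982102 -0.20204045  0.13147665]
0.015915445771931352 [-0.45132478  0.41256766  5.53607597] 18.9833
21.55 [ 0.38680316 -0.19494516  0.0022005 ] [np.float64(0.3862489931229585), np.float64(-0.1950969057343398), 0.0019999999999999983] 0.016078182667706598
```

View pics/pre2.png

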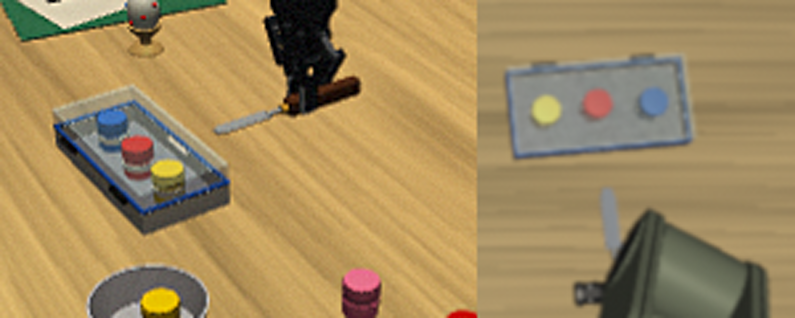

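Knife is held, blade level with its tip at (607,188) in the right half, in line with the slot. I'll check the tip's position and height from depth before inserting.

```bash
python3 - <<'E'
from seg import *
for n,sl in (('top',(slice(232,260),slice(320,340))),('scene',(slice(158,172),slice(258,292)))):
    d=load(n); W=world(d).reshape(420,560,3)[sl].reshape(-1,3); I=d['image'][sl].reshape(-1,3).astype(int)
    g=(I[:,2]>I[:,0]-10)&(W[:,2]>.010)&(W[:,2]<.05)&(I.sum(1)>150)
    P=W[g]; L=np.c_[(P[:,:2]-C)@bx,(P[:,:2]-C)@by,P[:,2]]; L=L[L[:,0]<-.06]; L=L[L[:,0].argsort()]
    print(n,len(L)); print(L[-8:].round(4)); print(np.polyfit(L[:,0],L[:,1],1),np.polyfit(L[:,0],L[:,2],1),L[:,2].mean())
E
```

```text
top 103
[[-0.1061  0.0018  0.0244]
 [-0.1056 -0.0027  0.0174]
 [-0.1056  0.0046  0.0228]
 [-0.1033 -0.0016  0.0253]
 [-0.1033 -0.0053  0.022 ]
 [-0.103   0.0014  0.0244]
 [-0.1    -0.0022  0.0238]
 [-0.0998  0.001   0.0244]]
[ 0.00347286 -0.00028812] [-0.00269639  0.02276585] 0.023131159438202396
scene 53
[[-0.108   0.0021  0.0243]
 [-0.1077  0.0083  0.0239]
 [-0.1074  0.003   0.0215]
 [-0.1063 -0.0068  0.0206]
 [-0.1049  0.0013  0.0215]
 [-0.1048  0.0017  0.0252]
 [-0.1031 -0.0015  0.0208]
 [-0.0985  0.0004  0.0232]]
[0.00098159 0.00058317] [-0.01095245  0.02123003] 0.022728892725248518
```

Tip is at box x≈-0.099, y≈0, z≈0.023, as commanded. Insert and lever.

```bash
cat >> h.py <<'E'
def edge(th): return .052-.104*np.cos(th), .026+.104*np.sin(th)
E
python3 - <<'E'
from h import *
print('blocked',manip.servo_line(tcp(-.036,.0225),max_speed=.05,force_limit=6)); s=manip.read_state(); print(s['eef_pos'],s['ft_force'])
if s['eef_pos'][0]>tcp(-.04,.02)[0]:
    for th in (.1,.25,.4,.6,.8,1.0,1.15):
        x,z=edge(th); manip.servo_line(tcp(x+.016,z-.001),max_speed=.08); s=manip.read_state(); print(th,s['ft_force'].round(2) if hasattr(s['ft_force'],'round') else s['ft_force'],s['opening'])
print(s['clock'])
a=grab('scene')['image'][90:240,160:360]; t=grab('top')['image'][140:290,260:400]
save(np.hstack([a,t]),'lev.png',2.35)
E
```

```text
blocked False
[ 0.44966744 -0.18976906  0.00197938] [ 0.12626619  0.13617498 -0.66096199]
0.1 [-0.81 -0.63 -0.75] 0.01570470852599755
0.25 [ 0.41  0.87 -0.73] 0.015921314765701727
0.4 [-0.5   0.5  -0.55] 0.015769127476969964
0.6 [-0.86 -0.59 -0.44] 0.015972649898800467
0.8 [ 0.83 -0.2  -1.06] 0.015803078355772313
1.0 [ 0.58  0.   -1.24] 0.015634648713097225
1.15 [ 0.17  0.06 -3.05] 0.01584321450353011
25.6417
```

View pics/lev.png

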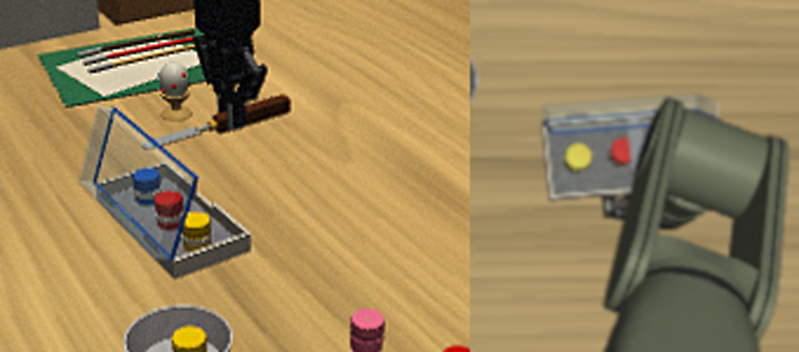

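Lid stands at about 1.1 rad, its blue edge on the blade at (195,180) in the crop. Now push it past upright from the inside.

```bash
python3 - <<'E'
from h import *
manip.servo_line(tcp(.022,.105),max_speed=.08)
print(manip.servo_line(tcp(.101,.105),max_speed=.08,force_limit=10)); s=manip.read_state(); print(s['eef_pos'],s['ft_force'],s['opening'])
manip.servo_line(tcp(-.08,.115),max_speed=.2)
manip.reach([*GRIP,.06],rot(KY))
print(manip.read_state()['clock'])
d=grab('top'); s=grab('scene')
save(np.hstack([s['image'][90:240,160:360],d['image'][140:290,260:400]]),'open.png',2.35)
for n,q in(('top',d),('scene',s)):
    W=world(q).reshape(-1,3); L=np.c_[(W[:,:2]-C)@bx,(W[:,:2]-C)@by,W[:,2]]
    m=(abs(L[:,1])<.106)&(L[:,2]>.06)&(L[:,0]>.03)&(L[:,0]<.16)&(L[:,2]<.16); L=L[m]
    print(n,m.sum(), L[np.argsort(-L[:,2])[:5]].round(3).tolist() if m.sum() else '')
E
```

```text
False
[ 0.58689283 -0.17859669  0.08486702] [-0.11981346  0.41358276 -1.15434029] 0.015577612730032383
29.2583
top 879 [[0.087, 0.005, 0.127], [0.089, 0.064, 0.127], [0.087, -0.001, 0.126], [0.087, -0.043, 0.126], [0.089, -0.055, 0.126]]
scene 780 [[0.089, -0.05, 0.125], [0.089, 0.063, 0.125], [0.089, -0.043, 0.125], [0.091, 0.08, 0.125], [0.091, 0.067, 0.125]]
```

View pics/open.png

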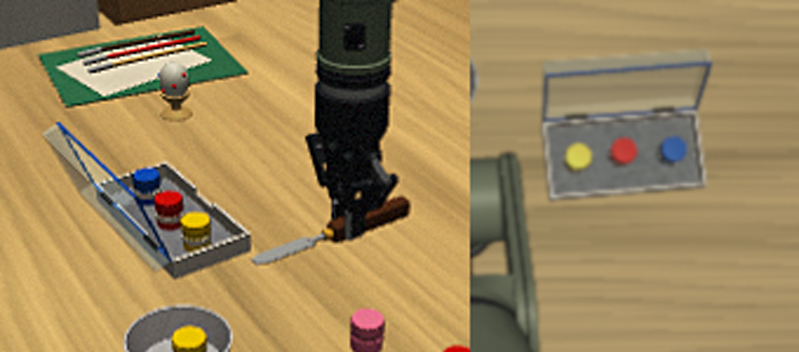

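Lid is open at about 1.92 rad (edge at box x=.088, z=.127). All three pots still stand. Next: lay the knife down and locate the yellow pot.

```bash
python3 - <<'E'
from seg import *
print(manip.servo_line([*GRIP,-.009],max_speed=.06,force_limit=6)); s=manip.read_state(); print(s['eef_pos'])
manip.gripper_open(); manip.servo_line([*GRIP,.14],max_speed=.15)
d=load('top'); W=world(d).reshape(420,560,3)
for n,hl,box in [('spY',(20,35),(412,270,445,308)),('spR',(170,8),(440,270,472,305)),('spB',(100,125),(472,270,500,302))]:
    m,a,c=mask(d,hl,110,(60,255),box); w=W[m]; w=w[(w[:,2]>.037)]; print(n,a,np.median(w,0).round(4),w.mean(0).round(4),((w.mean(0)[:2]-C)@bx).round(4),((w.mean(0)[:2]-C)@by).round(4))
s=load('scene');S=world(s).reshape(420,560,3)
m,a,c=mask(s,(20,35),110,(60,255),(328,250,356,280)); w=S[m]; w=w[w[:,2]>.038]; print('scene',len(w),w.mean(0))
for yw in (49.74,-40.26,-130.26,139.74):
    print(yw,kin.solve_ik([.599,-.114,.005],[180,0,yw]))
for yw in (-6.3+90,-6.3-90,-51.3,38.7): print(yw,kin.solve_ik([.543,.2308,.01],[180,0,yw]))
print(manip.read_state()['clock'])
E
```

```text
True
[ 0.48324554  0.03941718 -0.00899054]
spY 97 [ 0.5974 -0.1133  0.0413] [ 0.5977 -0.1142  0.0414] -0.0016 0.0632
spR 101 [ 0.6049 -0.1754  0.0413] [ 0.6048 -0.1749  0.0415] 0.0005 0.0021
spB 87 [ 0.6065 -0.2429  0.0415] [ 0.604  -0.2399  0.0551] -0.0057 -0.0626
scene 69 [ 0.5993447  -0.11132167  0.04069267]
49.74 [-1.18561773e+01  3.28171006e+01  9.99699271e+01 -2.54444375e-14
  4.72129723e+01 -6.15961773e+01]
-40.26 [-1.18561773e+01  3.28171006e+01  9.99699271e+01 -2.54444375e-14
  4.72129723e+01  2.84038227e+01]
-130.26 [-1.18561773e+01  3.28171006e+01  9.99699271e+01 -2.54444375e-14
  4.72129723e+01  1.18403823e+02]
139.74 None
83.7 [ 2.19109018e+01  3.10972371e+01  1.02569869e+02 -2.54444375e-14
  4.63328942e+01 -6.17890982e+01]
-96.3 [ 2.19109018e+01  3.10972371e+01  1.02569869e+02 -2.54444375e-14
  4.63328942e+01  1.18210902e+02]
-51.3 [ 2.19109018e+01  3.10972371e+01  1.02569869e+02 -2.54444375e-14
  4.63328942e+01  7.32109018e+01]
38.7 [ 2.19109018e+01  3.10972371e+01  1.02569869e+02 -2.54444375e-14
  4.63328942e+01 -1.67890982e+01]
32.3083
```

```bash
python3 - <<'E'
from h import *
P=[.5985,-.1132]; R=[180,0,-40.26]
manip.reach([*P,.12],R)
print(manip.servo_line([*P,.005],max_speed=.08,force_limit=6)); s=manip.read_state(); print(s['eef_pos'],s['ft_force'])
manip.clamp(40); s=manip.read_state(); print(s['opening'],s['ft_force'])
if s['opening']>.028:
    manip.servo_line([*P,.15],max_speed=.1); print(manip.read_state()['opening'])
    manip.reach([.543,.2308,.15],[180,0,-96.3]); manip.servo_line([.543,.2308,.05],max_speed=.12)
print(manip.read_state()['clock'])
a=grab('scene')['image'][170:300,240:390]; t=grab('top')['image'][170:300,160:310]
save(np.hstack([a,t]),'carry.png',2.6)
E
```

```text
False
[ 0.59891301 -0.11326853  0.00555098] [0.53629444 0.13210669 0.04220623]
0.03281095572977326 [-0.69542872  0.07519081  1.98829217]
0.03264614128459547
39.4
```

View pics/carry.png

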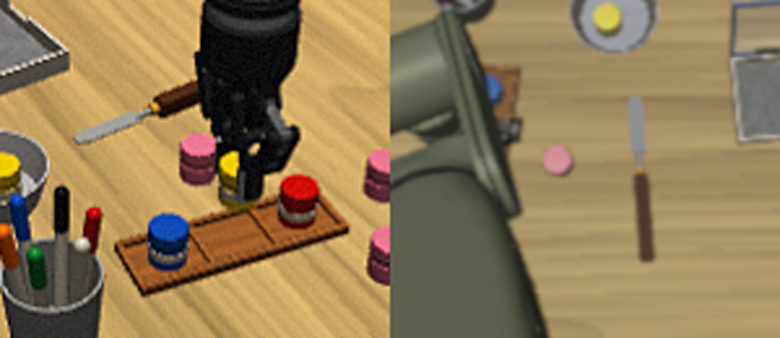

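Yellow pot is held upright over the middle bay, at (235,180) left half; the knife is flat on the desk. Lower it and release.

```bash
python3 - <<'E'
from h import *
print(manip.servo_line([.543,.2308,.012],max_speed=.06))
print(manip.servo_line([.543,.2308,.002],max_speed=.015,force_limit=3.5)); s=manip.read_state(); print(s['eef_pos'],s['ft_force'])
manip.gripper_open(); manip.dwell(.2)
manip.servo_line([.543,.2308,.2],max_speed=.12)
manip.reach([.38,.05,.3],[180,0,-85])
print(manip.read_state()['clock'])
d=grab('top'); s=grab('scene')
save(np.hstack([s['image'][130:300,180:380],d['image'][150:320,160:375]]),'end.png',1.9)
from seg import mask
W=world(d).reshape(420,560,3)
for n,hl,box in [('newY',(20,35),(250,295,292,338)),('oldB',(100,125),(262,270,292,300)),('oldR',(170,8),(255,330,283,356)),('spR',(170,8),(440,270,472,305)),('spB',(100,125),(472,270,500,302))]:
    m,a,c=mask(d,hl,110,(60,255),box); w=W[m]; w=w[w[:,2]>.035]; print(n,a,np.median(w,0).round(4))
E
```

```text
False
True
[0.54308401 0.23084437 0.00531933] [-0.52783043 -0.38336425  4.00705847]
44.35
newY 128 [0.542  0.2294 0.0412]
oldB 85 [0.6049 0.2228 0.0415]
oldR 121 [0.4783 0.2342 0.0405]
spR 101 [ 0.6051 -0.1754  0.0411]
spB 87 [ 0.6067 -0.2424  0.0415]
```

View pics/end.png

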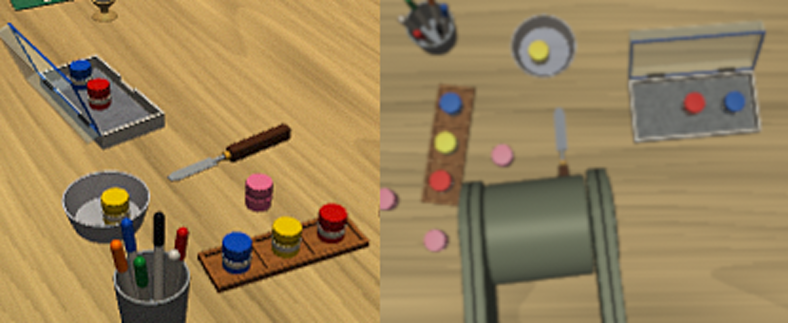

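The yellow pot stands upright in the middle bay, at (285,237) left half. The lid is open, red and blue remain in the box, and the knife lies flat. Handing in.

```bash
python3 -c "
from h import *
manip.sign_off()"
```

```text
the job is handed in; nothing more can be done
```

The new yellow pot now stands upright in the rack's middle bay, and I handed the job in at about 44 s on the robot's clock (limit 72 s). `sign_off` gives no verdict, so the result rests on my own checks.

**What I did:** The old yellow pot was in the zinc dish, so yellow was the missing colour. I levered the lid with the knife in the slot, pushed it open past upright, and laid the knife back where it had been. I then lifted out only the new yellow pot and lowered it until I felt contact with the bay floor before letting go.

**Last checks:**
- **New pot:** it is within about 2 mm of my measured bay centre, with its top at 41 mm, which fits a pot standing on the bay floor.
- **Lid:** I measured about 1.92 rad right after opening, and it was still open in the last pictures.
- **Other pots:** the new red and blue pots are still standing in the box, and the old red and blue in the rack show shifts of 2 mm or less. The old yellow is still in the dish by eye.
- **Knife:** it looks flat on the desk in the last pictures; I did not re-measure its height.
- **Bystanders:** the tin looks undisturbed by eye. The egg is only partly in the last picture and the water jar is not in it, but the arm did not go near them.

**What failed or disagreed:**
- **Missed grasps:** the first two knife grasps closed on air. The fingertips sat about 29 mm higher than the stated tool length implied. I measured this by touching the desk and used that value from then on.
- **Gripper opening:** it read about 2 mm less than the 18 mm knife handle's width and 1 mm less than the pot's.

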